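# Height check of a keepsake box under the bridge bar

## Task

Press the red lid of the plywood keepsake box fully down into its box, then bring the box to the mouth of the height gauge and push it gently from behind, flat on the table, under the yellow bridge bar until it leans on the sprung rubber pad for about half a second, neither bottoming the pad nor forcing the box against the bar. Leave it there under the bar with the lid still fully down and the gripper clear, and leave the green-lidded box and the other things on the table alone.

Things in the scene. Friction and masses are not known exactly. Their poses are not given: they have to be found in the camera images.
- box: The box to check: open plywood box 90 x 60 x 40 mm (x, y, z) carrying the red lid, 0.2 to 0.4 kg in all, sliding on the table with 1 to 4 N of friction. Origin: centre of its underside; x along its 90 mm length, z up. Lies flat, at any place and yaw. Its plywood sides can be gripped across the 60 mm width; when it is pushed home under the bar, more than 25 N of finger force is too much.
- lid (a joint): How far the red lid stands above fully home, in m: 0 = home, seal on the rim; starts 6 to 12 mm up. Lid plate 86 x 54 x 5 mm, centred on the box, over a 3 mm black seal; its top is 48 mm above the box's underside when home, plus this value. It slides down against about 6 N of friction and stays where left. The seal gives 1 mm per 5 N, solid after 3 mm. Over 25 N of finger force is too much.
- gauge: Height gauge fixed to the table. Origin on the table below the middle of the yellow bar; x axis = push direction, y along the bar. Wooden guide rails 15 mm high, inner faces at y = +-34 mm, run from x = -45 mm on under the bar; flared mouth (about 90 mm wide) from x = -71 to -45 mm. Enter from -x. A flat grey strip on the table marks the lane.
- bar: The fixed yellow bridge bar. Origin: middle of its underside, 51 mm above the table; 12 mm thick in x, 124 mm long in y, 14 mm high, on two aluminium posts with inner faces at y = +-45 mm. A box with its lid home clears it by 3 mm; more than 8 N against it is too much.
- stop: Wooden stop block 30 x 68 x 45 mm beyond the bar. Origin: on the table below the face towards the bar, 90 mm past the bar. A black rubber pad, 22 mm wide, centred 22 mm up, stands 25 to 65 mm out of that face towards the bar: how far is not measured, find it by feel. Sprung: gives 1 mm per 2.5 N, bottoms at 6 mm (15 N), which is too much; about 5 N is right.
- finished_box: Bystander: an identical plywood box with a green lid already home. Origin: centre of underside. Not to be moved.
- tape_roll: Bystander: lilac tape roll lying flat, 96 mm across, 25 mm high. Origin: centre of underside.
- pencil_cup: Bystander: blue ceramic cup, 72 mm across, 95 mm high. Origin: centre of underside.
- figure: Bystander: standing wooden artist's figure on a 90 mm round foot, 206 mm tall. Origin: centre of underside.
- glue: Bystander: white glue bottle with orange cap, 52 mm across, 130 mm tall. Origin: centre of underside.

How it is judged:
On the way, in this order (a step that is already met when the one before it is completed fails the run):
1. the red lid is pressed fully home (value of joint lid below 0.0015 m), for 0.2 s.
2. the box, its front end past the bar, is pressed against the rubber pad with more than 2 N (value of joint lid below 0.0015 m and x of box in the frame of gauge above -0.027 m and contact force between box and stop above 2 N), for 0.2 s.
At the end, for the whole second after the job is handed in: The box lies at rest flat on the table in the lane under the bar, its centre between 30 mm before and 30 mm beyond the bar (where the pad, wherever set, leaves it), within 8 mm of the lane's middle and 0.12 rad of its direction, lid within 1.5 mm of home (value of joint lid below 0.0015 m and x of box in the frame of gauge between -0.03 and 0.03 m and y of box in the frame of gauge between -0.008 and 0.008 m and angle between the x axis of box and the x axis of gauge, either way round below 0.12 rad and angle between box's own z axis and vertical below 0.05 rad and height (world z) of box below 0.004 m and linear speed of box below 0.01 m/s); the robot touches nothing.
It fails at once if the box or lid is forced against the yellow bar with more than 8 N (contact force between box and bar above 8 N).
It fails at once if the rubber pad is bottomed: pressed with more than 15 N (contact force between box and stop above 15 N).
It fails at once if the fingers push the box with more than 25 N once it is well under the bar (centres less than 30 mm apart, seen from above) (horizontal distance between box and bar below 0.03 m and contact force between the fingers and box above 25 N).
It fails at once if the lid is pressed with more than 25 N (contact force between the fingers and lid above 25 N).
It fails at once if another thing on the table is moved by more than 15 mm (distance of any of finished_box, tape_roll, pencil_cup, figure, glue from where it was at the start of the episode above 0.015 m).
It also fails if it takes over 67 s, if anything falls off the work surface, if the arm or the gripper's body presses on something with over 40 N, if the wrist force passes 120 N, or if a joint passes its speed limit or range.

## Robot

A 6-joint arm with a two-finger parallel gripper is mounted at the origin on the work surface. World frame = base frame: x ahead of the robot, y to its left, z up, the work surface at z = 0. Lengths are in m, angles in rad, forces in N, time in s.
With the tool pointing down it reaches from about 0.275 to 0.825 m from the base axis. Payload 4.9 kg.
Tool frame: the origin (TCP) lies midway between the tips of the shut fingers; the grasp point (between the pads) lies 19 mm behind it (bot.grip_depth is the distance from the TCP to the grasp point, in m); z points along the fingers, y is the line along which they close (so a half turn about z gives the same grasp; the last joint's range is limited). The gripper opens to 85 mm and grips with 20 to 120 N. Pads are 22 mm wide; open, the fingers measure 114 mm over their backs; the gripper's body (76 mm by 85 mm) begins 54 mm behind the grasp point. The pads swing forward as they close: fully open they stand 13 mm farther back than shut.
Start: joints at [1.192, 0.326, -0.193, 1.052, 0, 1.437], TCP at [0.133, 0.534, 0.231] pointing down, gripper open.
Joint ranges: [-2.65, 2.65], [-0.97, 1.79], [-1.3, 1.35], [-1.93, 2.1], [-1.47, 1.37], [-3.14, 3.14]. Speed limits (rad/s): [2.57, 2.57, 3.14, 3.14, 3.14, 3.14].

## Interface

Orientations are given as a unit quaternion [w, x, y, z].
In Python, from cell import bot gives the robot as it stands. Calls block until the motion is done:
- bot.move_pose(position, orientation): joint-space move of the TCP to a pose.
- bot.move_linear(position, speed=0.15, rotation=None, until_force=None): straight line of the TCP; rotation=None keeps the orientation; speed is the mean speed in m/s. With until_force (N) it stops when the force on the tool has changed by that much, and returns True; else False.
- bot.goto_joints(angles): joint-space move.
- bot.set_gripper(opening, grasp_force=None): opening from 0.0 (shut) to 1.0 (fully open); grasp_force is the grip in N (None keeps the last); returns when the fingers have stopped.
- bot.wait(seconds).
- bot.solve_ik(position, orientation): joint angles nearest the present ones, or None.
- bot.camera(name): name is "scene" or "top" or "wrist"; returns the picture (384x512x3 uint8, red, green, blue); there is no depth.
- bot.calibration(name): a dict with "mtx" (3x3 intrinsics, pixels), "k1" (the pictures are not rectified: a ray, as slopes to the right and down, at radius r is drawn at 1 + k1 r^2 times it, then the intrinsics apply), "extrinsics" (4x4, takes a point from world to camera coordinates); the wrist camera has in their place "hand_eye" (4x4, takes a point from camera to tool coordinates, whose origin is the TCP and whose axes are the flange's). Camera axes: x right, y down, z forward; pixel columns grow to the right and rows downward; lengths in m; the calibration is good to about 2 mm. A picture is of the moment at which its call begins: read the wrist's pose just before it. calibration takes no time and is no camera call.
A pose or a line that the arm cannot do raises bot.PlanningError and nothing moves.
- bot.close_job(): hands the job in; it is judged then, once.
Trained networks look in the newest picture that a camera, given by its name, has taken for a name from the list of things; names that differ only in an ending like _2 or _b are one class to them, and where a whole thing is asked for, a point or a joint stands for the part that bears it (a point fixed in the world has none). Each returns a list of dicts, best first, with "confidence" (0 to 1); they miss things now and then, are a little off and sometimes report something else, mostly with a low value. They report only what shows in the picture. A call takes as long as a camera call.
- bot.search_frame(camera, thing): "bbox" ([left, top, width, height] in pixels, round what is visible of it).
Readings, each from a call of its own:
- bot.read_clock(): time.
- bot.read_joint_positions(): joint angles.
- bot.read_joint_vel(): joint speeds.
- bot.read_joint_efforts(): joint torques, N m.
- bot.read_position(): TCP position.
- bot.read_tool_rot(): TCP orientation.
- bot.read_ft_force(): force on the tool from outside, world axes, zero at the start.
- bot.read_moment(): the same for the moment, N m.
- bot.read_gripper_width(): opening from 0.0 (shut) to 1.0 (fully open).
- bot.read_finger_force(): force on a finger pad.
Only numpy, scipy, OpenCV 4.12 (cv2) and the standard library are available. Lean on these libraries where they do the work, as an engineer would, in place of code of your own. Each camera call takes 0.05 s, during which the arm holds its last target. There are 200 camera calls.

## Working session

There is one attempt and no reset: what is moved stays moved. The work goes in short steps, each a Python script; the robot and the scene stay as the last script left them, time stands still between calls to the robot, and variables do not carry over. Pictures are saved under pics/ and viewed, at most 10 in all, crops included, and the job is handed in when it is done.

```bash
mkdir -p pics; cat > h.py <<'E'
import numpy as np, cv2, json
from cell import bot
from scipy.spatial.transform import Rotation as R
def ray(name,px,T=None):
    c=bot.calibration(name); K=np.array(c["mtx"]); k=c["k1"]
    d=(np.array(px,float)-[K[0,2],K[1,2]])/[K[0,0],K[1,1]]
    s=d.copy()
    for _ in range(30): s=d/(1+k*(s@s))
    v=np.array([s[0],s[1],1.])
    M=np.linalg.inv(np.array(c["extrinsics"])) if T is None else T@np.array(c["hand_eye"])
    return M[:3,3],M[:3,:3]@v
def at(name,px,z,T=None):
    o,v=ray(name,px,T); return o+v*(z-o[2])/v[2]
def project(name,p,T=None):
    c=bot.calibration(name);K=np.array(c["mtx"])
    E=np.array(c["extrinsics"]) if T is None else np.linalg.inv(T@np.array(c["hand_eye"]))
    q=E[:3,:3]@np.array(p)+E[:3,3]; s=q[:2]/q[2]; s=s*(1+c["k1"]*(s@s))
    return K[:2,:2]@s+K[:2,2]
def toolT():
    T=np.eye(4);q=bot.read_tool_rot();T[:3,:3]=R.from_quat([q[1],q[2],q[3],q[0]]).as_matrix();T[:3,3]=bot.read_position();return T
def down(a): # tool z down, tool y axis along world yaw a
    y=np.array([np.cos(a),np.sin(a),0]);z=np.array([0,0,-1.]);x=np.cross(y,z)
    q=R.from_matrix(np.c_[x,y,z]).as_quat();return [q[3],q[0],q[1],q[2]]
def save(im,n): cv2.imwrite("pics/"+n,cv2.cvtColor(im,cv2.COLOR_RGB2BGR))
E
python3 - <<'E'
from h import *
a=bot.camera("top");b=bot.camera("scene")
big=cv2.resize(a,(800,600),interpolation=cv2.INTER_CUBIC);save(big,"top.png");save(b,"scene.png");np.save("top.npy",a)
for n in ["box","lid","gauge","bar","stop","finished_box","tape_roll","pencil_cup","figure","glue"]:
    for c in ("top","scene"):
        print(n,c,[(np.round(r["bbox"]).tolist(),round(r["confidence"],2)) for r in bot.search_frame(c,n)[:2]])
for c in("top","scene","wrist"):print({k:np.round(v,3).tolist() for k,v in bot.calibration(c).items()})
print(bot.read_clock(),bot.read_ft_force())
E
```

```text
box top [([230.0, 190.0, 21.0, 33.0], 0.96)]
box scene [([256.0, 173.0, 31.0, 31.0], 0.59), ([68.0, 209.0, 68.0, 86.0], 0.58)]
lid top [([229.0, 190.0, 21.0, 30.0], 0.59)]
lid scene [([251.0, 172.0, 32.0, 20.0], 0.67)]
gauge top [([306.0, 123.0, 40.0, 90.0], 0.85)]
gauge scene [([189.0, 219.0, 93.0, 64.0], 0.71)]
bar top [([306.0, 166.0, 38.0, 6.0], 0.47)]
bar scene [([208.0, 219.0, 38.0, 30.0], 0.77)]
stop top [([314.0, 122.0, 24.0, 34.0], 0.78), ([229.0, 188.0, 21.0, 35.0], 0.25)]
stop scene [([240.0, 250.0, 38.0, 30.0], 0.57)]
finished_box top [([157.0, 211.0, 34.0, 36.0], 0.59)]
finished_box scene [([282.0, 145.0, 23.0, 28.0], 0.85)]
tape_roll top [([195.0, 137.0, 31.0, 32.0], 0.86)]
tape_roll scene [([318.0, 180.0, 32.0, 32.0], 0.89)]
pencil_cup top [([380.0, 149.0, 33.0, 28.0], 0.63)]
pencil_cup scene [([141.0, 253.0, 36.0, 60.0], 0.94)]
figure top [([392.0, 191.0, 60.0, 31.0], 0.84)]
figure scene [([67.0, 210.0, 68.0, 86.0], 0.78), ([238.0, 249.0, 43.0, 31.0], 0.2)]
glue top [([92.0, 244.0, 24.0, 17.0], 0.82)]
glue scene [([305.0, 106.0, 19.0, 37.0], 0.58)]
{'mtx': [[371.416, 0.0, 262.29], [0.0, 371.416, 193.675], [0.0, 0.0, 1.0]], 'k1': -0.102, 'extrinsics': [[-0.03, -0.999, -0.015, 0.041], [-0.993, 0.031, -0.11, 0.57], [0.111, 0.012, -0.994, 1.095], [0.0, 0.0, 0.0, 1.0]]}
{'mtx': [[419.026, 0.0, 262.181], [0.0, 419.026, 194.46], [0.0, 0.0, 1.0]], 'k1': -0.01, 'extrinsics': [[0.749, 0.662, -0.015, -0.448], [0.344, -0.408, -0.846, -0.149], [-0.566, 0.628, -0.533, 1.533], [0.0, 0.0, 0.0, 1.0]]}
{'mtx': [[343.361, 0.0, 264.422], [0.0, 343.361, 190.292], [0.0, 0.0, 1.0]], 'k1': -0.01, 'hand_eye': [[0.0, -0.947, -0.322, 0.082], [1.0, 0.0, -0.0, -0.001], [0.0, -0.322, 0.947, -0.144], [0.0, 0.0, 0.0, 1.0]]}
1.1 [-0.48644411 -0.11145485 -0.3661788 ]
```

View pics/top.png

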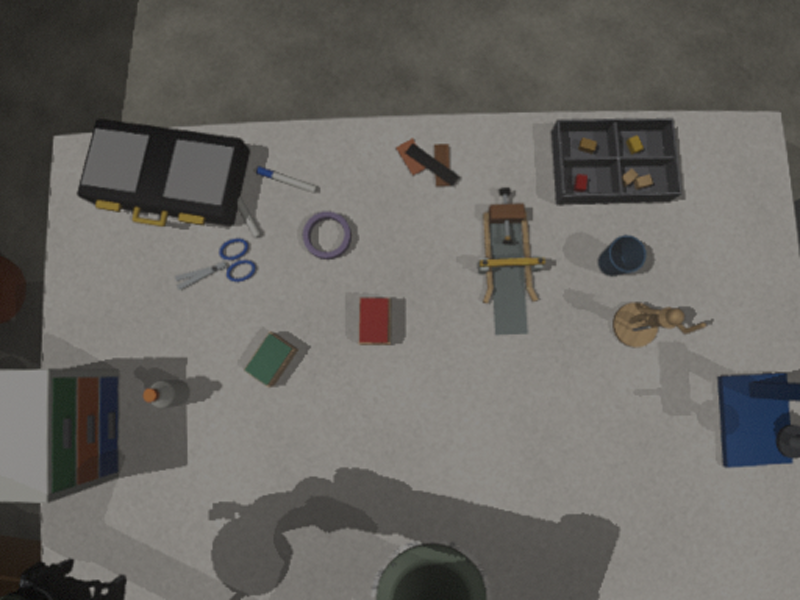

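View pics/scene.png

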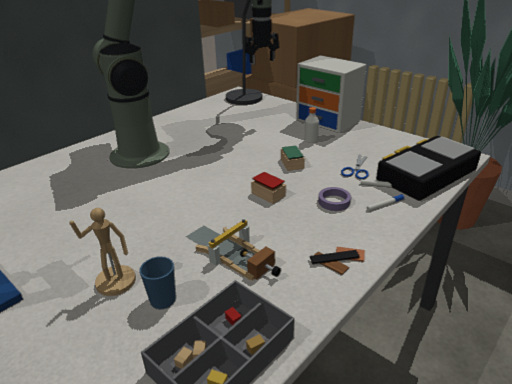

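The top view (800x600) shows the red-lidded box at (375,320), the gauge bar at (511,264) with its lane opening toward the robot, the green-lidded box at (271,358) and the tape roll at (328,235). The scene view agrees. Next I get rough positions and take a wrist look at the box and the gauge.

```bash
cat >> h.py <<'E'
def blob(im,lo,hi,win=None,lo2=None,hi2=None):
    h=cv2.cvtColor(im,cv2.COLOR_RGB2HSV); m=cv2.inRange(h,np.array(lo),np.array(hi))
    if lo2: m|=cv2.inRange(h,np.array(lo2),np.array(hi2))
    if win: w=np.zeros_like(m);l,t,ww,hh=win;w[t:t+hh,l:l+ww]=1;m*=w
    n,L,s,c=cv2.connectedComponentsWithStats(m); i=1+np.argmax(s[1:,4]); return np.argwhere(L==i)[:,::-1].astype(float)
RED=dict(lo=(0,130,40),hi=(8,255,255),lo2=(172,130,40),hi2=(180,255,255))
YEL=dict(lo=(18,120,60),hi=(32,255,255))
def rect(pts): # (centre, size, long-axis yaw mod pi)
    (c,s,a)=cv2.minAreaRect(np.asarray(pts,np.float32)*1000); a=np.radians(a)
    if s[0]<s[1]: s=s[::-1];a+=np.pi/2
    return np.array(c)/1000,np.array(s)/1000,(a+np.pi/2)%np.pi-np.pi/2
E
python3 - <<'E'
from h import *
a=np.load("top.npy")
p=blob(a,**RED,win=(220,180,45,55)); w=np.array([at("top",q,.056)[:2] for q in p]); print("lid",rect(w),len(p)); b=rect(w)[0]
p=blob(a,**YEL,win=(295,155,60,25)); w=np.array([at("top",q,.065)[:2] for q in p]); print("bar",rect(w),len(p)); g=rect(w)[0]
for n,q,z in[("green",(173,229),.045),("tape",(210,152),.02),("cup",(396,165),.05),("fig",(405,208),0),("lane_end",(327,213),0),("stoptop",(324,135),.045)]:print(n,at("top",q,z).round(3))
print([bot.calibration("top")])if 0 else 0
for n,c in(("box",b),("gauge",g)):
    # camera sits on tool +x; choose tool y along world +y/-y -> tool x = y cross z
    for yaw in (-np.pi/2,np.pi/2):
        off=0.03 if n=="box" else 0.0
        P=[c[0],c[1],.27]
        s=bot.solve_ik(P,down(yaw)); print(n,yaw,None if s is None else np.round(s,2))
E
```

```text
lid (array([0.53823126, 0.09448749]), array([0.08033076, 0.05055129]), np.float64(-0.029833130005231467)) 482
bar (array([ 0.63968805, -0.1729588 ]), array([0.09870145, 0.01296843]), np.float64(-1.5623162570026499)) 139
green [0.471 0.294 0.045]
tape [0.708 0.183 0.02 ]
cup [ 0.643 -0.385  0.05 ]
fig [ 0.515 -0.422  0.   ]
lane_end [ 0.508 -0.175  0.   ]
stoptop [ 0.744 -0.171  0.045]
box -1.5707963267948966 [ 0.04  0.3  -0.13  1.14  0.   -3.1 ]
box 1.5707963267948966 [ 0.04  0.3  -0.13  1.14  0.    0.04]
gauge -1.5707963267948966 [-0.38  0.53  0.21  1.26  0.    2.77]
gauge 1.5707963267948966 [-0.38  0.53  0.21  1.26  0.   -0.38]
```

```bash
python3 - <<'E'
from h import *
for n,P in(("g",[.60,-.173,.30]),("b",[.535,.094,.25])):
    bot.move_pose(P,down(np.pi/2)); bot.wait(.2); T=toolT(); im=bot.camera("wrist")
    np.save(n+".npy",im);np.save(n+"T.npy",T);save(im,"w_%s.png"%n); print(n,T[:3,3].round(4))
    p=blob(im,**(RED if n=="b" else YEL)); w=np.array([at("wrist",q,.056 if n=="b" else .065,T)[:2] for q in p]); print(rect(w),len(p))
print(bot.read_clock())
E
```

```text
g [ 0.6001 -0.1724  0.3   ]
(array([ 0.64253027, -0.17530603]), array([0.12129944, 0.01711507]), np.float64(-1.5696479520972426)) 1169
b [0.5357 0.0928 0.2501]Traceback (most recent call last):
  File "<stdin>", line 5, in <module>
  File "h.py", line 13, in at
    o,v=ray(name,px,T); return o+v*(z-o[2])/v[2]
        ~~~^^^^^^^^^^^
  File "h.py", line 5, in ray
    c=bot.calibration(name); K=np.array(c["mtx"]); k=c["k1"]
ValueError: time passes only in moves, steps and waits
```

View pics/w_g.png

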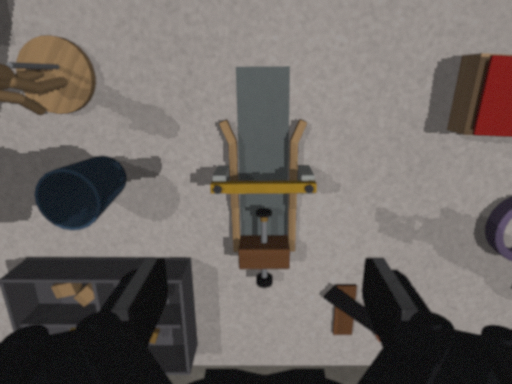

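View pics/w_b.png

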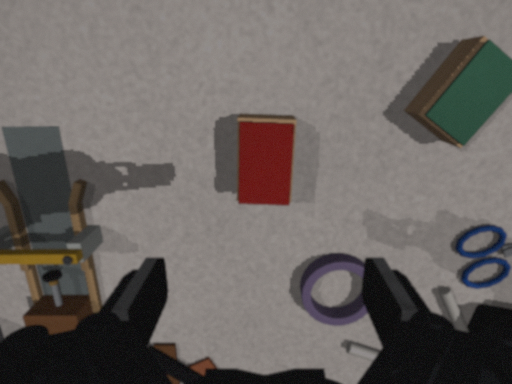

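Wrist views: the gauge's straight rails are at columns 236–292, bar at row 188 (cols 211–317), lane strip end at row 67, and the pad rod at (264,213). The lid's red plate spans (238–294, 120–205).

```bash
sed -i 's/^def ray/import functools\nCAL={n:bot.calibration(n) for n in ("top","wrist")}\ndef ray/; s/bot.calibration(name)/CAL[name]/' h.py
python3 - <<'E'
from h import *
T=np.load("bT.npy");p=blob(np.load("b.npy"),**RED)
for z in(.054,.060):
    w=np.array([at("wrist",q,z,T)[:2] for q in p]); print("lid",z,rect(w))
T=np.load("gT.npy");im=np.load("g.npy")
for n,q,z in[("bar L",(211,188),.065),("bar R",(317,188),.065),("barfar",(264,195),.065),("barnear_bot",(264,181),.051),("strip",(236,67),0),("strip",(290,67),0),("strip",(239,150),0),("strip",(291,150),0),("pad",(264,210),.022),("railtipL",(222,122),.015),("railtipR",(302,122),.015),("stopfar",(264,250),.045),("stopnear",(264,236),.045),("stopL",(239,250),.045),("stopR",(290,250),.045)]:print(n,at("wrist",q,z,T).round(4)[:2])
save(cv2.resize(im[50:290,190:340],(500,800))[:600] if 0 else cv2.resize(im[60:280,180:350],None,fx=2.7*1,fy=2.7,interpolation=cv2.INTER_CUBIC),"g_zoom.png")
E
```

```text
lid 0.054 (array([0.54111707, 0.09188699]), array([0.08501259, 0.05412019]), np.float64(-0.03863794004319665))
lid 0.06 (array([0.53956409, 0.09188754]), array([0.08351072, 0.05316409]), np.float64(-0.03863727425292396))
bar L [ 0.6438 -0.2357]
bar R [ 0.6436 -0.1125]
barfar [ 0.6523 -0.1741]
barnear_bot [ 0.6395 -0.1741]
strip [ 0.5101 -0.2084]
strip [ 0.51   -0.1426]
strip [ 0.6128 -0.207 ]
strip [ 0.6127 -0.1388]
pad [ 0.6887 -0.1741]
railtipL [ 0.5745 -0.2261]
railtipR [ 0.5744 -0.1273]
stopfar [ 0.7355 -0.1741]
stopnear [ 0.7153 -0.1741]
stopL [ 0.7356 -0.2067]
stopR [ 0.7355 -0.1402]
```

View pics/g_zoom.png

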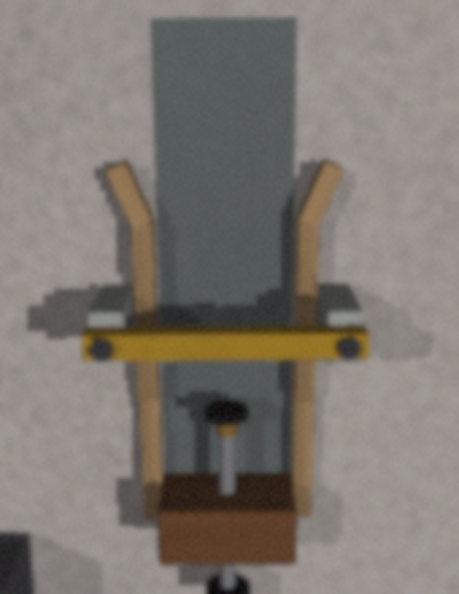

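Gauge origin is about (0.645, -0.174), yaw about 0.01: strip width, 90 mm bar-to-stop distance and bar length all check. The pad is about 43 mm past the bar. Box centre is (0.541, 0.092), yaw -0.039. Now I press the lid.

```bash
python3 - <<'E'
from h import *
bot.move_pose([.541,.092,.085],down(np.pi/2-.039)) if bot.set_gripper(0.0) is None or True else 0
f0=np.array(bot.read_ft_force())
hit=bot.move_linear([.541,.092,.062],.1,until_force=4)
hit=hit or bot.move_linear([.541,.092,.044],.012,until_force=14)
print(hit,bot.read_position(),np.array(bot.read_ft_force())-f0); bot.wait(.4)
print(bot.read_position(),np.array(bot.read_ft_force())-f0,bot.read_clock())
bot.move_linear([.541,.092,.12],.15);bot.set_gripper(1.0);print(bot.read_clock())
E
```

```text
True [0.54101483 0.09199289 0.04573438] [-3.37778426 -0.56755724 10.68972535]
[0.5410195  0.09201224 0.04589546] [-3.39454446 -0.64074605 11.18568829] 9.3833
10.8167
```

```bash
python3 - <<'E'
from h import *
bot.move_linear([.541,.092,.016],.1,until_force=8)
print(bot.read_position()); bot.set_gripper(0.0,35)
print("w",bot.read_gripper_width(),bot.read_finger_force())
p=bot.read_position()
bot.move_linear([p[0],p[1],.09],.15); print("w",bot.read_gripper_width(),bot.read_ft_force())
g=np.array([.645,-.174]);a=.01;u=np.array([np.cos(a),np.sin(a)])
t=g-.098*u
bot.move_pose([t[0],t[1],.07],down(np.pi/2+a))
f0=np.array(bot.read_ft_force())
print(bot.move_linear([t[0],t[1],p[2]-.001],.04,until_force=5),bot.read_position(),bot.read_ft_force(),f0)
bot.set_gripper(1.0); q=bot.read_position(); bot.move_linear([q[0],q[1],.13],.15)
b=t-.03*u; bot.move_pose([b[0],b[1],.26],down(np.pi/2+a)); bot.wait(.1)
T=toolT();im=bot.camera("wrist");save(im,"placed.png")
w=np.array([at("wrist",k,.048,T)[:2] for k in blob(im,**RED)]);c,s,y=rect(w);d=c-g;print("box in gauge",d@u,d@[-u[1],u[0]],s,y-a)
w=np.array([at("wrist",k,.065,T)[:2] for k in blob(im,**YEL)]);print("bar",rect(w),bot.read_clock())
E
```

```text
[0.54159934 0.09202261 0.01657355]
w 0.6904756896269836 38.764504194259644
w 0.6945696485093017 [-0.45289148 -0.51498459 -3.65513464]
True [ 0.54674612 -0.17491855  0.01687945] [-0.41560855 -0.19476153  4.92643885] [ 0.17623639 -0.36267621 -3.2811565 ]
box in gauge -0.09871458933282284 -0.0012083045088993047 [0.08493961 0.05406868] -0.00031069798796500535
bar (array([ 0.6406275 , -0.17497943]), array([0.12184536, 0.02184338]), np.float64(-1.5618160643753654)) 17.3333
```

View pics/placed.png

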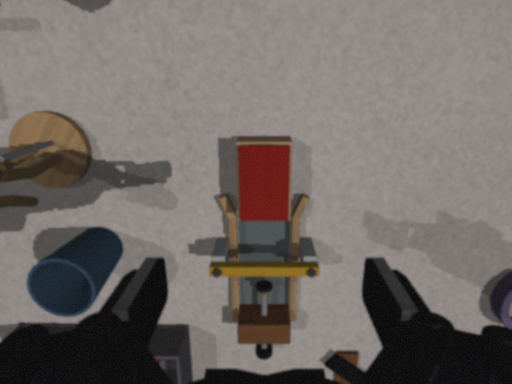

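The box (top-left corner at (237,137)) sits aligned with its front in the mouth, lid flush, gauge x -0.099 m and y -1 mm. Now I push from behind.

```bash
python3 - <<'E'
from h import *
g=np.array([.645,-.174]);a=.01;u=np.array([np.cos(a),np.sin(a)])
P=lambda x,z=.014: [*(g+x*u+np.array([0,-.0005])),z]
bot.set_gripper(0.3); bot.move_pose(P(-.18,.10),down(np.pi/2+a)); bot.move_linear(P(-.18),.12,until_force=6)
bot.wait(.2); f0=np.array(bot.read_ft_force())
gx=lambda:(np.array(bot.read_position())[:2]-g)@u
F=lambda:-(np.array(bot.read_ft_force())-f0)[:2]@u
print(bot.move_linear(P(-.13),.03,until_force=1.2),"contact",gx(),F())
off=gx()
for k in range(1,8):
    if k*.01+off>-.085: break
    h=bot.move_linear(P(off+k*.01),.03,until_force=7); print(h,gx(),F())
    if h: break
print(bot.read_clock())
E
```

```text
True contact -0.15454735524222935 -0.1374076209032271
False -0.1439748487312556 -1.2119921978348596
True -0.14270473419757176 -1.0504007315423758
21.4
```

```bash
python3 - <<'E'
from h import *
print(bot.read_ft_force(),bot.read_moment(),bot.read_position(),bot.read_finger_force(),bot.read_gripper_width())
im=bot.camera("top");save(cv2.resize(im[120:240,270:390],(600,600),interpolation=cv2.INTER_CUBIC),"t2.png")
bot.wait(.3);print(bot.read_ft_force(),bot.read_position())
E
```

```text
[ 1.03659355  0.66469729 -0.75976977] [ 0.06017838  0.0701095  -0.04183705] [ 0.50230527 -0.17571343  0.01360886] 0.0 0.30263880311999136
[-0.18964645  0.67844811  0.42369417] [ 0.5008934  -0.17532563  0.01302373]
```

View pics/t2.png

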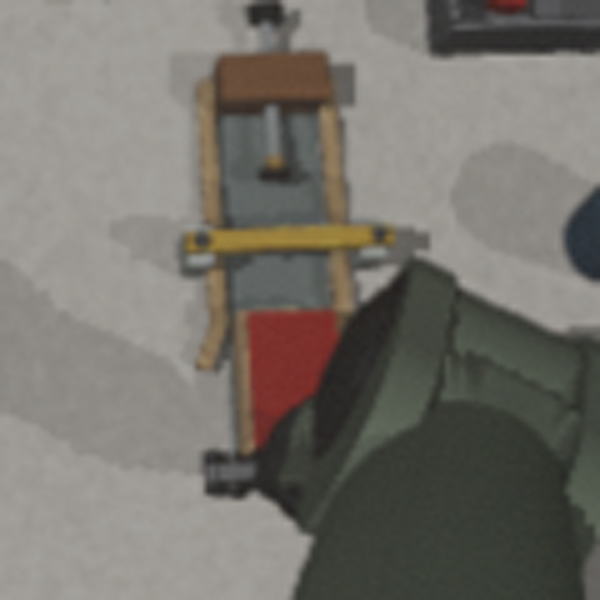

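The box has moved straight to the start of the straight rails and the stop was a brief spike. I continue slowly.

```bash
python3 - <<'E'
from h import *
g=np.array([.645,-.174]);a=.01;u=np.array([np.cos(a),np.sin(a)])
P=lambda x,z=.014: [*(g+x*u+np.array([0,-.0005])),z]
gx=lambda:(np.array(bot.read_position())[:2]-g)@u
F=lambda:-np.array(bot.read_ft_force())[:2]@u
for x in(-.12,-.10,-.085):
    h=bot.move_linear(P(x),.02,until_force=9); print(h,gx(),F(),np.round(bot.read_ft_force(),2))
    if h: break
print(bot.read_clock())
E
```

```text
False -0.12006594993673514 0.7429259085926485 [-0.75  0.33 -1.09]
False -0.09978002976479082 0.21655136139906905 [-0.23  1.13 -1.  ]
False -0.08487849464206594 3.799703495276724 [-3.8  -0.42  3.97]
25.15
```

```bash
python3 - <<'E'
from h import *
g=np.array([.645,-.174]);a=.01;u=np.array([np.cos(a),np.sin(a)])
P=lambda x,z=.014: [*(g+x*u+np.array([0,-.0005])),z]
gx=lambda:(np.array(bot.read_position())[:2]-g)@u
F=lambda:-np.array(bot.read_ft_force())[:2]@u
x=-.085
while x<-.04:
    x+=.002; h=bot.move_linear(P(x),.012,until_force=6); bot.wait(.1); f=F(); print(h,round(gx(),4),round(f,2))
    if h or f>6: break
print(np.round(bot.read_ft_force(),2),bot.read_clock())
E
```

```text
False -0.083 5.04
False -0.0808 2.54
False -0.0788 2.53
False -0.0767 2.12
False -0.0747 0.81
False -0.0727 1.1
False -0.0708 1.61
False -0.0688 1.17
False -0.0668 1.05
False -0.0648 1.57
False -0.0628 1.6
False -0.0607 0.98
False -0.0588 0.32
False -0.0575 4.92
True -0.0585 -0.36
[ 0.36 -0.17  0.39] 31.2917
```

Pad felt at TCP about -0.058, as predicted, with sliding friction of about 1–1.6 N. Now a fine press and hold.

```bash
python3 - <<'E'
from h import *
g=np.array([.645,-.174]);a=.01;u=np.array([np.cos(a),np.sin(a)])
P=lambda x,z=.014: [*(g+x*u+np.array([0,-.0005])),z]
gx=lambda:(np.array(bot.read_position())[:2]-g)@u
F=lambda:-np.array(bot.read_ft_force())[:2]@u
x=gx()
for k in range(12):
    x+=.0005; h=bot.move_linear(P(x),.01,until_force=8); bot.wait(.1); f=np.mean([F() for _ in range(3)]); print(h,round(gx(),4),round(f,2))
    if h or f>5.8: break
for _ in range(4): bot.wait(.2); print(round(F(),2),round(gx(),4))
print(bot.read_clock())
E
```

```text
False -0.058 -0.95
False -0.0575 0.38
False -0.0575 2.59
False -0.0575 5.19
False -0.0575 5.76
False -0.0575 8.16
7.18 -0.0575
8.33 -0.0574
7.49 -0.0575
7.26 -0.0575
34.3167
```

Force rises without travel, stiffer than the pad should feel, so I look before pushing further.

```bash
python3 - <<'E'
from h import *
a=bot.camera("wrist");b=bot.camera("scene");t=bot.camera("top")
o=np.hstack([cv2.resize(a,(400,300)),cv2.resize(b[195:300,165:305],(400,300),interpolation=cv2.INTER_CUBIC)])
o2=np.hstack([cv2.resize(t[115:220,277:417],(400,300),interpolation=cv2.INTER_CUBIC),cv2.resize(a[150:360,160:370],(400,300))])
save(np.vstack([o,o2]),"stuck.png");print(bot.read_ft_force(),bot.read_moment(),bot.read_position())
E
```

```text
[-8.20203429 -0.42049621  6.32083687] [-0.0528452   1.43668774 -0.04524051] [ 0.5875492  -0.17505059  0.01395099]
```

View pics/stuck.png

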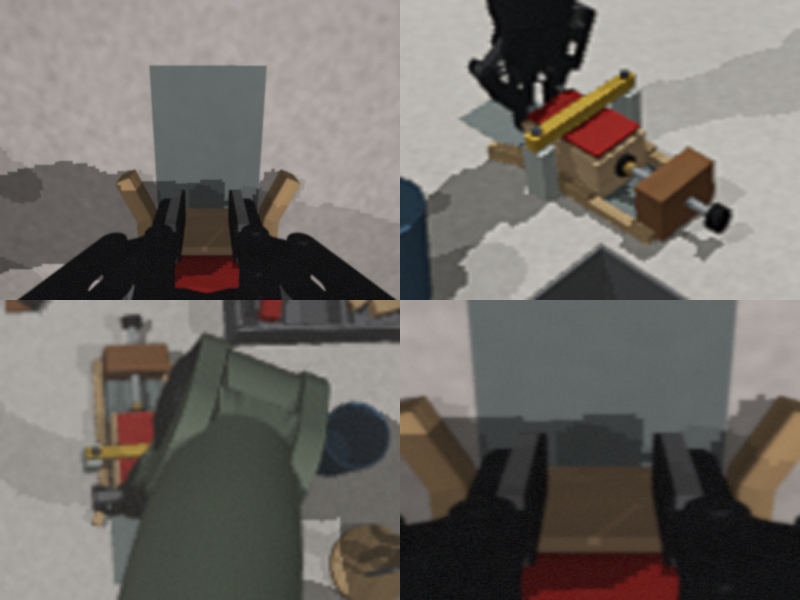

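The box is under the bar, pad touching its front face, lid flush and nothing fouled. The stiffness is stick friction, with a vertical rub on the fingers. Pad force cannot exceed the push, so I step on to at most about 11 N.

```bash
python3 - <<'E'
from h import *
g=np.array([.645,-.174]);a=.01;u=np.array([np.cos(a),np.sin(a)])
P=lambda x,z=.014: [*(g+x*u+np.array([0,-.0005])),z]
gx=lambda:(np.array(bot.read_position())[:2]-g)@u
F=lambda:-np.array(bot.read_ft_force())[:2]@u
x0=gx();x=-.0556
for k in range(9):
    h=bot.move_linear(P(x),.01,until_force=5); bot.wait(.1); f=np.mean([F() for _ in range(3)]); print(h,round(x,4),round(gx(),4),round(f,2),round(bot.read_ft_force()[2],1))
    if h or f>10 or gx()-x0>.002: break
    x+=.0005
for _ in range(3): bot.wait(.2); print(round(F(),2),round(gx(),4))
print(bot.read_clock())
E
```

```text
False -0.0556 -0.0575 7.29 5.6
False -0.0551 -0.0575 9.93 6.6
False -0.0546 -0.0575 10.85 7.9
11.69 -0.0575
9.67 -0.0575
10.27 -0.0575
36.1167
```

Still stuck with fz about 8 N downward on the box, which jams it. I ease off, cancel the vertical load, then press again.

```bash
python3 - <<'E'
from h import *
g=np.array([.645,-.174]);a=.01;u=np.array([np.cos(a),np.sin(a)])
P=lambda x,z=.014: [*(g+x*u+np.array([0,-.0005])),z]
gx=lambda:(np.array(bot.read_position())[:2]-g)@u
def FF():
    f=np.mean([bot.read_ft_force() for _ in range(3)],0); return -f[:2]@u,f[2]
bot.move_linear(P(-.0605),.02); bot.wait(.2); print("free",gx(),FF())
x,z=-.0585,.014; bot.move_linear(P(x),.02,until_force=5)
x0=None
for k in range(16):
    bot.move_linear(P(x,z),.02,until_force=5); bot.wait(.08); f,fz=FF(); p=bot.read_position(); print(round(x,4),round(z,4),round(gx(),4),round(p[2],4),round(f,2),round(fz,1))
    if f>8 and abs(fz)<3 or f>10: break
    if fz>1.5: z+=min(.001,.0002*fz)
    elif fz<-1.5: z-=.0004
    if abs(fz)<4: x+=.0004
print(bot.read_clock())
E
```

```text
free -0.06016226331510705 (np.float64(0.22299492314804575), np.float64(0.36566058332204365))
-0.0585 0.014 -0.0586 0.014 -0.66 -0.1
-0.0581 0.014 -0.0581 0.014 0.57 -0.1
-0.0577 0.014 -0.0577 0.014 -0.26 -1.1
-0.0573 0.014 -0.0575 0.0139 -0.12 0.3
-0.0569 0.014 -0.0574 0.0139 3.41 2.6
-0.0565 0.0145 -0.0573 0.0141 4.73 0.4
-0.0561 0.0145 -0.0568 0.0142 5.7 -0.9
-0.0557 0.0145 -0.0566 0.0141 5.79 -0.1
-0.0553 0.0145 -0.0564 0.0141 5.98 0.0
-0.0549 0.0145 -0.0563 0.014 6.91 -1.0
-0.0545 0.0145 -0.0562 0.014 6.9 -0.2
-0.0541 0.0145 -0.0562 0.014 8.86 0.2
41.0083
```

It now moves springily, about 9 N total and at least 4–5 N on the pad. Hold, retreat, check.

```bash
python3 - <<'E'
from h import *
g=np.array([.645,-.174]);a=.01;u=np.array([np.cos(a),np.sin(a)])
P=lambda x,z=.0145: [*(g+x*u+np.array([0,-.0005])),z]
gx=lambda:(np.array(bot.read_position())[:2]-g)@u
for _ in range(3): bot.wait(.2); f=bot.read_ft_force(); print(np.round(f,1),round(gx(),4))
bot.move_linear(P(-.075),.03); bot.move_linear(P(-.12),.1); bot.move_linear(P(-.12,.2),.15); bot.move_pose(P(-.05,.30),down(np.pi/2+a)); bot.wait(.2)
T=toolT();im=bot.camera("wrist");s=bot.camera("scene")
bb=[at("wrist",k,.048,T)[:2] for k in blob(im,**RED,win=(200,100,130,180))]
w=np.array([at("wrist",k,.065,T)[:2] for k in blob(im,**YEL)]);print("bar",rect(w))
save(np.hstack([cv2.resize(im[90:290,164:364],(400,400)),cv2.resize(s[185:305,165:285],(400,400),interpolation=cv2.INTER_CUBIC)]),"end.png")
print(bot.read_clock(),bot.read_ft_force())
h=cv2.cvtColor(im,cv2.COLOR_RGB2HSV);m=cv2.inRange(h,RED["lo"],RED["hi"])|cv2.inRange(h,RED["lo2"],RED["hi2"]);m[:,:200]=0;m[:,330:]=0
q=np.argwhere(m)[:,::-1].astype(float);W=np.array([at("wrist",k,.048,T)[:2] for k in q]);c,sz,y=rect(W);d=c-g;print("lid",d@u,d@[-u[1],u[0]],sz,y-a)
E
```

```text
[-8.1  0.4  1.3] -0.0562
[-8.3 -0.7  1.9] -0.0562
[-9.1 -1.5  0.8] -0.0561
bar (array([ 0.64210645, -0.17512653]), array([0.12239179, 0.01721515]), np.float64(-1.5614281385521895))
45.3 [-0.21588922  0.90621708 -0.40820303]
lid 0.02040908876050298 -0.00247934267779403 [0.12780895 0.05494198] -0.022098474516120563
```

View pics/end.png

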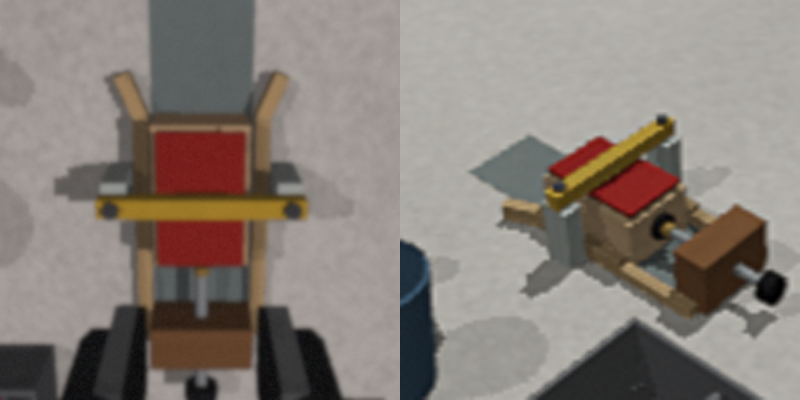

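The end view shows the box straight in the lane under the bar, lid (crop rows 130–266) centred about the bar, front resting on the pad, gripper clear.

```bash
python3 -c "
from cell import bot
print(bot.close_job())"
```

```text
the job is handed in; nothing more can be done
None
```

The job is handed in, with no verdict returned: the red lid is pressed home, and the box sits straight under the yellow bar against the rubber pad after being held there about 0.6 s at 8–9 N of total push (I estimate at least 4 N on the pad), gripper clear and no other thing touched on purpose.

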